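# Square up and latch a stack of sample boxes

## Task

The smaller sample box was set down askew on the lid of the larger one. Push it square, without lifting it off, so that all four of its feet drop fully into the lid's recesses, then swing the stack latch on the front edge of the lower lid up and over the upper box's keeper until it is fully home. Do not shove the lower box about, and leave the vials and the tape roll where they are.

Things in the scene. Friction and masses are not known exactly. Their poses are not given: they have to be found in the camera images.
- base_box: Lower, larger lidded box: white tub, grey lid, loose but loaded and heavy (2.4 kg). Origin: centre of its underside. x runs from its front (latch side) to its back, y along its long side, z up. 142 mm in x, 182 mm in y, 80 mm tall. The upper box starts on the flat of its lid, centred 12 to 20 mm behind (+x) its middle.
- lid_top (a point): Centre of the flat top of the lower box's lid, 80 mm above its underside; axes as the lower box. Four square recesses in the lid, 22 x 22 mm, 7 mm deep, slightly chamfered, are centred 41 mm in x and 61 mm in y either side of this point.
- top_box: Upper, smaller, all-white lidded box, loose, 0.3 to 0.65 kg. Origin: centre of the plane of its feet's undersides; x front to back, y along its long side. Four round feet, 18 mm across, 8 mm tall, ends tapered, 41 mm in x and 61 mm in y either side of the centre: 2 mm play a side in the recesses. A keeper bar 54 mm long on its front (-x) face sticks out 8 mm, its top 16 mm above the origin.
- top_box_mid (a point): Centre of the upper box, 30 mm above its feet's undersides. The box is 110 mm in x, 150 mm in y, 60 mm tall: too wide to grip; it slides on the lid when pushed on a side. Its walls are upright and start 8 mm above the feet's undersides. This point is 23 mm above lid_top when the feet are home, 30 mm when on the flat.
- stack_latch (a joint): Angle in rad of the black latch hinged on the front (-x) lid edge of the lower box: 0 = upright, home, lip over the keeper. Starts swung forward, away from the boxes, at 0.42 to 0.65; stays where left; stop at 1.0. Friction 0.02 N m: a few newtons on its outer face towards the boxes (rising along with it) swing it up and in. It stops near 0.3 while the upper box is not down in the recesses.
- latch_edge (a point): Middle of the latch's free edge, on its outer face, 29 mm from the hinge; turns with the latch. Hinge line: along the lower box's y, 75.5 mm in front (-x) of lid_top and 13 mm lower. Plate 60 mm wide; a lip near its free edge reaches 18 mm inwards, so push on the outer side, reaching lower than the free edge. When home its flat outer face stands 79 mm in front of lid_top, its free edge 16 mm above the lid.
- vial_1_mid (a point): Centre of a small standing capped sample vial, 23 mm across, 72 mm tall; bystander, leave it.
- vial_2_mid (a point): Centre of a small standing capped sample vial, 23 mm across, 72 mm tall; bystander, leave it.
- vial_5_mid (a point): Centre of a small standing capped sample vial, 23 mm across, 72 mm tall; bystander, leave it.
- tape_mid (a point): Centre of a flat-lying roll of tape, 100 mm across, 25 mm high; bystander, leave it.

How it is judged:
On the way, in this order (a step that is already met when the one before it is completed fails the run):
1. the upper box's four feet are down in the recesses of the lid below (z of top_box_mid in the frame of lid_top below 0.0255 m and horizontal distance between top_box_mid and lid_top below 0.006 m and angle between the x axis of top_box_mid and the x axis of lid_top, either way round below 0.07 rad and angle between top_box_mid's own z axis and vertical below 0.03 rad), for 0.2 s.
2. the stack latch is swung home over the keeper (value of joint stack_latch below 0.12 rad), for 0.2 s.
At the end, for the whole second after the job is handed in: The upper box sits level with all four feet in the recesses (its centre within 2.5 mm of the seated height and 6 mm of the middle, parallel within 4 degrees), the latch is within 0.12 rad of home, and the lower box stands level (all of step 1 and z of top_box_mid in the frame of lid_top above 0.02 m and angle between lid_top's own z axis and vertical below 0.03 rad and value of joint stack_latch below 0.12 rad); the robot touches nothing.
It fails at once if the upper box is lifted off the lid below or tipped (z of top_box_mid in the frame of lid_top above 0.048 m or angle between top_box_mid's own z axis and vertical above 0.3 rad).
It fails at once if the lower box is shoved more than 40 mm (distance of lid_top from where it was at the start of the episode above 0.04 m).
It fails at once if a vial or the tape roll is knocked or moved more than 30 mm (distance of any of vial_1_mid, vial_2_mid, vial_5_mid, tape_mid from where it was at the start of the episode above 0.03 m).
It also fails if it takes over 58 s, if anything falls off the work surface, if the arm or the gripper's body presses on something with over 40 N, if the wrist force passes 120 N, or if a joint passes its speed limit or range.

## Robot

A 6-joint arm with a two-finger parallel gripper is mounted at the origin on a cart in front of the work surface, level with it; the furniture and walls round the work are solid. World frame = base frame: x ahead of the robot, y to its left, z up, the work surface at z = 0. Lengths are in m, angles in rad, forces in N, time in s.
With the tool pointing down it reaches from about 0.25 to 0.775 m from the base axis. Payload 4 kg.
Tool frame: the origin (TCP) lies at the very end of the fingers, on their centre line; the grasp point (between the pads) lies 19 mm behind it; x points along the fingers, y is the direction in which the jaws open and shut, and the axes are right-handed (so a half turn about x gives the same grasp; the last joint's range is limited). The gripper opens to 94 mm and grips with 3 to 60 N. Pads are 16 mm wide; open, the fingers measure 119 mm over their backs; the gripper's body (75 mm by 177 mm) begins 78 mm behind the grasp point.
Start: joints at [-1.434, 0.087, 1.371, -0, 1.684, -0.103], TCP at [0.131, -0.534, 0.206] pointing down, gripper open.
Joint ranges: [-3.1, 3.1], [-0.76, 2.03], [0.27, 2.55], [-1.08, 4.22], [0.17, 2.65], [-2.57, 2.57]. Speed limits (rad/s): [2.79, 2.79, 3.14, 3.14, 3.14, 3.14].

## Interface

Orientations are given as [roll, pitch, yaw] about the fixed x, y, z axes, in that order (R = Rz(yaw) Ry(pitch) Rx(roll)).
In Python, from bench import robot gives the robot as it stands.
- The arm moves only by the tool carry_out, never from a script. Its argument "targets" is a list of rows, each a list of 5 numbers: the closure, from 0 (fully open) to 1 (shut), then the shift along the tool's x, y, z in cm, then the turn about the tool's x in degrees. In form: [[fingers, tx, ty, tz, turn], ...]. A call has 1 to 20 rows; each row shifts and turns the commanded pose from where the row before left it, along the tool's axes as they then stand; what a row does not reach is not made up. A row lasts 1/10 s, in which the tool goes at most 50 mm and 8.59 degrees, less where a joint would pass 70% of its speed; a pose out of reach is approached as far as the arm can. A call is refused whole if a number of a shift passes 5 or a number of a turn 8.59, either way. A call with a gripper value outside its range is refused whole. The fingers move at their own pace and stop on an object; the grip force is fixed at half the most. Time passes only in rows, so rows that do not move let the fingers close. It gives the time, the measured TCP pose, the force and the opening at its end, in the units of the state.
- robot.get_obs(): the state, without advancing time (a new reading comes with each control period).
- robot.snapshot(name): name is "scene" or "top" or "wrist"; returns a dict with "image" (384x512x3 uint8, red, green, blue), "camera_matrix" (3x3 intrinsics, pixels), "pose" (4x4, takes a point from camera to world coordinates). Camera axes: x right, y up, looking along -z (the intrinsics and any distortion apply to the point x, -y, -z); pixel columns grow to the right and rows downward; lengths in m; the calibration is good to about 2 mm. A picture is of the moment at which its call begins. There is no depth.
- robot.close_job(): hands the job in, once; it reports no verdict.
The state is a dict: "time": time; "joint_positions": joint angles; "qvel": joint speeds; "joint_torque": joint torques, N m; "tool_pos": TCP position; "ee_rot": TCP orientation; "wrist_force": force on the tool from outside, world axes, zero at the start; "wrist_torque": the same for the moment, N m; "width": finger opening in m.
Only numpy, scipy, OpenCV 4.12 (cv2) and the standard library are available. Lean on these libraries where they do the work, as an engineer would, in place of code of your own. Each camera call takes 0.05 s, during which the arm holds its last target. There are 200 camera calls.

## Working session

There is one attempt and no reset: what is moved stays moved. The work goes in short steps, Python scripts to look and compute and a tool call to move; the robot and the scene stay as the last step left them, time stands still between calls to the robot, and variables do not carry over. Pictures are saved under pics/ and viewed, about 8 in all and at most 12, crops included, and the job is handed in when it is done.

Besides the shell and the picture viewer there is one more tool, called after "Emit:" as name([rows], argument=value, ...), one row to a line, values as JSON. carry_out: Moves the arm, as the interface text tells. Its arguments: {"type":"object","properties":{"targets":{"type":"array","items":{"type":"array","items":{"type":"number"}}}},"required":["targets"]}

```bash
mkdir -p pics; python3 - <<'E'
from bench import robot
import cv2
o=robot.get_obs();print({k:o[k] for k in('time','tool_pos','ee_rot','width')})
for n in('scene','top'):
    s=robot.snapshot(n);cv2.imwrite(f'pics/{n}0.png',cv2.resize(s['image'][:,:,::-1],(800,600)));print(n,s['camera_matrix'].round(1).tolist(),s['pose'].round(4).tolist(),[k for k in s])
E
```

```text
{'time': 0.0, 'tool_pos': array([ 0.13054828, -0.53371681,  0.2043145 ]), 'ee_rot': array([-1.67879407,  1.56860524,  1.70260082]), 'width': 0.09419908214837558}
scene [[405.7, 0.0, 262.8], [0.0, 405.7, 189.7], [0.0, 0.0, 1.0]] [[0.8892, 0.2575, -0.3783, 0.247], [-0.4569, 0.4548, -0.7644, -0.4772], [-0.0248, 0.8526, 0.522, 0.5875], [0.0, 0.0, 0.0, 1.0]] ['image', 'camera_matrix', 'pose']
top [[388.3, 0.0, 256.6], [0.0, 388.3, 183.8], [0.0, 0.0, 1.0]] [[0.0107, 0.9855, -0.1692, 0.4695], [-0.9999, 0.0108, -0.0002, 0.2353], [0.0016, 0.1692, 0.9856, 1.0018], [0.0, 0.0, 0.0, 1.0]] ['image', 'camera_matrix', 'pose']
```

View pics/scene0.png

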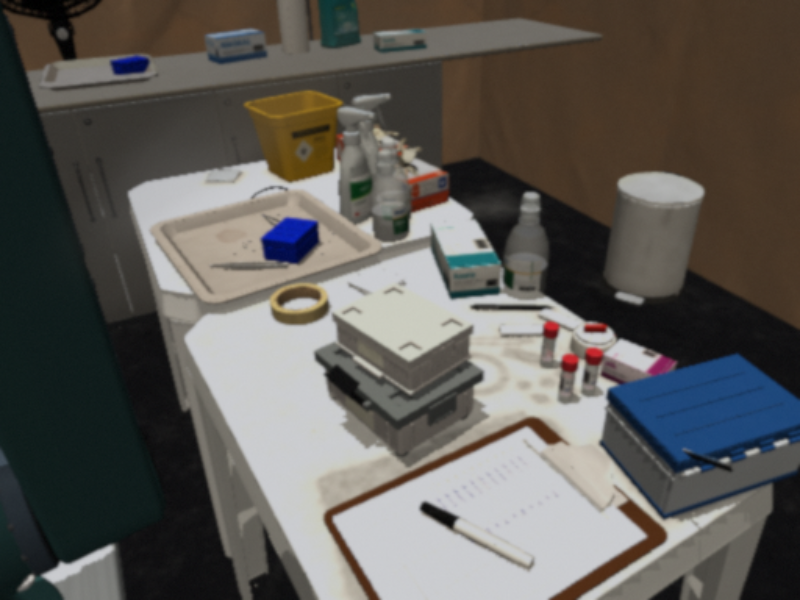

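View pics/top0.png

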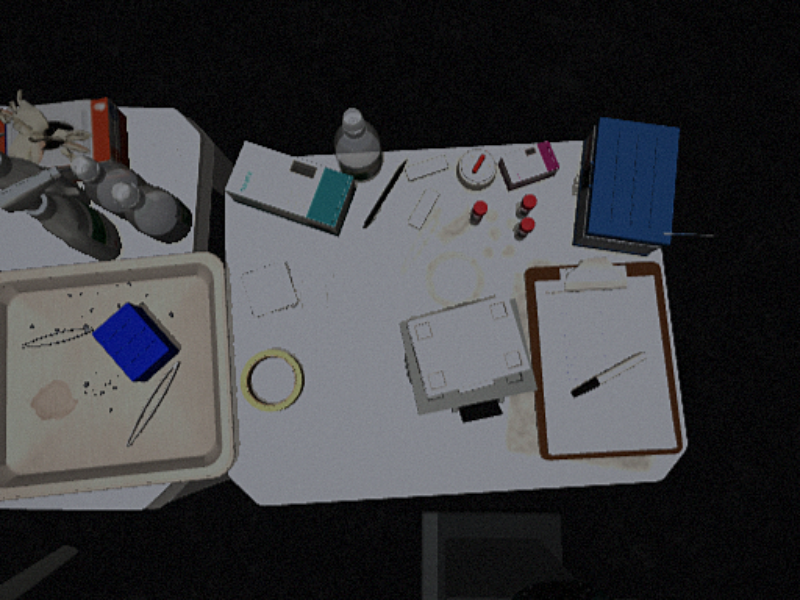

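The scene view shows the boxes near (400,370) and the latch at (345,385). In the top view the upper box is centred near (470,345), the latch is at (480,410), the tape is at (273,380) and the vials are around (480–528, 205–228). The next step is to enlarge both views.

```bash
python3 - <<'E'
from bench import robot
import cv2,numpy as np
a=[robot.snapshot('top')['image'].astype(float) for _ in range(4)]
im=np.mean(a,0).astype('uint8')[180:280,250:360]
im=cv2.resize(im[:,:,::-1],None,fx=6,fy=6,interpolation=cv2.INTER_CUBIC)
im=np.clip(im.astype(float)*1.2,0,255).astype('uint8');cv2.imwrite('pics/topc.png',im)
a=[robot.snapshot('scene')['image'].astype(float) for _ in range(4)]
im=np.mean(a,0).astype('uint8')[175:295,195:320]
im=cv2.resize(im[:,:,::-1],None,fx=5,fy=5,interpolation=cv2.INTER_CUBIC)
cv2.imwrite('pics/scenec.png',im)
E
```

```text
(no output)
```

View pics/topc.png

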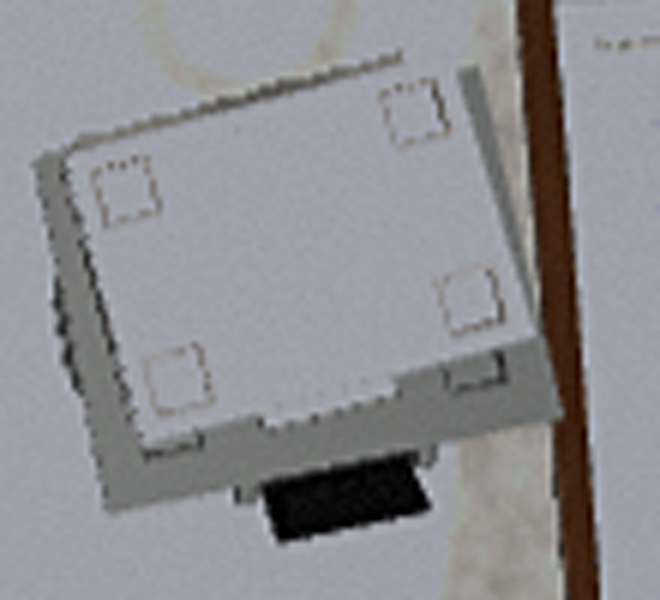

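View pics/scenec.png

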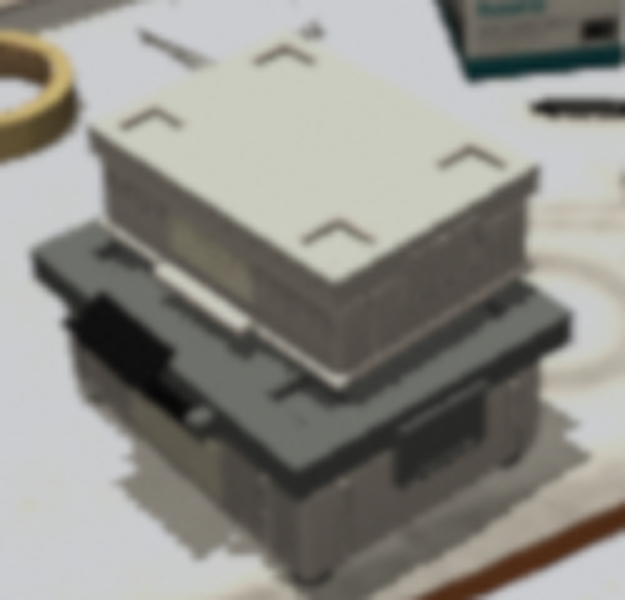

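```bash
cat > h.py <<'E'
from bench import robot
import numpy as np, cv2
def ray(s,p,z):
    K,T=s['camera_matrix'],s['pose'];d=np.linalg.inv(K)@[p[0],p[1],1];d=T[:3,:3]@(d*[1,-1,-1]);c=T[:3,3];return (c+d*(z-c[2])/d[2])[:2]
def crop(p,off,f): return (np.array(p)+.5)/f-.5+off
def fit(model,P): # 2D rigid: returns theta, t
    m=np.array(model,float);P=np.array(P);a=m-m.mean(0);b=P-P.mean(0)
    th=np.arctan2((a[:,0]*b[:,1]-a[:,1]*b[:,0]).sum(),(a*b).sum());R=np.array([[np.cos(th),-np.sin(th)],[np.sin(th),np.cos(th)]])
    t=P.mean(0)-R@m.mean(0);return th,t,np.linalg.norm(m@R.T+t-P,axis=1)
E
python3 - <<'E'
from h import *
for n,off,f,lid,top,mk in (('top',(250,180),6,{(-71,91):(107,512),(-71,-91):(560,415),(71,91):(35,158)},{(-55,75):(143,450),(-55,-75):(540,333),(55,75):(65,148)},[(180,380),(472,300),(415,110),(127,190)]),
 ('scene',(195,175),5,{(-71,91):(33,252),(-71,-91):(297,472),(71,-91):(570,318)},{(-55,75):(92,130),(-55,-75):(342,282),(55,-75):(538,172)},None)):
    s=robot.snapshot(n)
    for q,z in((lid,.08),(top,.14)):
        W=[ray(s,crop(p,off,f),z) for p in q.values()]
        th,t,r=fit(np.array(list(q))/1e3,W);print(n,z,'deg',np.degrees(th).round(2),t.round(4),r.round(4))
        if z==.08: L=(th,t)
        else:
            c,si=np.cos(L[0]),np.sin(L[0]);d=t-L[1];print(' rel mm',(1e3*np.array([c*d[0]+si*d[1],-si*d[0]+c*d[1]])).round(1),np.degrees(th-L[0]).round(2))
    if mk:
        W=np.array([ray(s,crop(p,off,f),.14) for p in mk]);print('mk',W.mean(0).round(4),[np.degrees(np.arctan2(*(v[::-1]))).round(1) for v in (W[3]-W[0],W[2]-W[1])],np.linalg.norm(W-W.mean(0),axis=1).round(4))
        for nm,p,z in(('tape',(273,380),.025),('v',(480,208),.072),('v',(528,203),.072),('v',(526,228),.072)): print(nm,ray(s,np.array(p)*.64,z).round(3))
        for p in ((278,543),(430,510),(265,490),(412,458)): print('latch',[ray(s,crop(p,off,f),z).round(4) for z in(.09,.075)])
E
```

```text
top 0.08 deg 12.35 [0.5251 0.1347] [0.0004 0.0012 0.0013]
top 0.14 deg 15.79 [0.5368 0.1393] [0.0025 0.0009 0.0019]
 rel mm [12.4  2. ] 3.44
mk [0.5365 0.1398] [np.float64(15.8), np.float64(15.7)] [0.0665 0.0666 0.0668 0.0664]
tape [0.485 0.438]
v [0.758 0.111]
v [0.767 0.035]
v [0.726 0.039]
latch [array([0.4261, 0.1431]), array([0.4254, 0.1416])]
latch [array([0.4391, 0.0848]), array([0.4386, 0.0823])]
latch [array([0.4459, 0.148 ]), array([0.4456, 0.1466])]
latch [array([0.4586, 0.0914]), array([0.4585, 0.089 ])]
scene 0.08 deg 11.91 [0.5237 0.1305] [0.0018 0.0023 0.0023]
scene 0.14 deg 15.46 [0.5359 0.1347] [0.002  0.0042 0.0038]
 rel mm [12.9  1.6] 3.55
```

```bash
cat >> h.py <<'E'
from scipy.spatial.transform import Rotation as Ro
LC=np.array([.5245,.133]);LY=np.radians(12.2)
def lid(u,v): c,s=np.cos(LY),np.sin(LY);return LC+[c*u-s*v,s*u+c*v]
def toLid(p): c,s=np.cos(LY),np.sin(LY);d=np.array(p[:2])-LC;return np.array([c*d[0]+s*d[1],-s*d[0]+c*d[1]])
def state():
    o=robot.get_obs();R=Ro.from_euler('xyz',o['ee_rot']).as_matrix();print('t',o['time'],'tcp',o['tool_pos'].round(4),'lid',(1e3*toLid(o['tool_pos'])).round(1),'F',o['wrist_force'].round(1),'w',round(o['width'],4));return o,R
def plan(xyz):
    o,R=state();print(R.round(3).tolist());print('tool yaw of y axis',np.degrees(np.arctan2(R[1,1],R[0,1])),'j6',o['joint_positions'][5])
    print('delta world',(1e2*(xyz-o['tool_pos'])).round(2),'tool now cm',(1e2*R.T@(xyz-o['tool_pos'])).round(2))
E
python3 -c "
from h import *
t=np.r_[lid(.096,0),.2];print(t);plan(t)"
```

```text
[0.61833193 0.15328718 0.2       ]
t 0.6 tcp [ 0.1306 -0.5343  0.2056] lid [-526. -569.] F [ 0.   0.1 -0.2] w 0.0943
[[0.0, 0.238, -0.971], [-0.0, -0.971, -0.238], [-1.0, 0.0, 0.0]]
tool yaw of y axis -76.2594508860681 j6 -0.10309150288038882
delta world [48.77 68.76 -0.56] tool now cm [  0.54 -55.21 -63.7 ]
```

Emit:
carry_out([
  [0,0,-1.5,-1.6,1.54],
  [0,0,-2.84,-3.1,0],
  [0,0,-2.84,-3.1,0],
  [0,0,-2.84,-3.1,0],
  [0,0,-2.84,-3.1,0],
  [0,0,-2.84,-3.1,0],
  [0,0,-2.84,-3.1,0],
  [0,0,-2.84,-3.1,0],
  [0,0,-2.84,-3.1,0],
  [0,0,-2.84,-3.1,0],
  [0,0,-2.84,-3.1,0],
  [0,0,-2.84,-3.1,0],
  [0,0,-2.84,-3.1,0],
  [0,0,-2.84,-3.1,0],
  [0,0,-2.84,-3.1,0],
  [0,0,-2.84,-3.1,0],
  [0,0,-2.84,-3.1,0],
  [0,0,-2.84,-3.1,0],
  [0,0,-2.84,-3.1,0],
  [0,0,-2.84,-3.1,0],
])

```text
time: 2.6
tool_pos: [0.6051, 0.1376, 0.2055]
ee_rot: [2.336, 1.57, -0.593]
wrist_force: [0.4, 0.2, -0.0]
width: 0.094
```

```bash
python3 -c "
from h import *
t=np.r_[lid(.096,0),.096];plan(t)
s=robot.snapshot('wrist');cv2.imwrite('pics/w1.png',s['image'][:,:,::-1]);print(s['pose'].round(3).tolist())"
```

```text
t 2.6 tcp [0.6051 0.1376 0.2055] lid [ 79.7 -12.5] F [ 0.4  0.2 -0. ] w 0.094
[[0.0, 0.212, -0.977], [-0.0, -0.977, -0.212], [-1.0, 0.0, -0.0]]
tool yaw of y axis -77.78587466354769 j6 1.4900147512523878
delta world [  1.32   1.57 -10.95] tool now cm [10.95 -1.25 -1.62]
[[0.212, 0.941, 0.263, 0.681], [-0.977, 0.204, 0.058, 0.154], [0.001, -0.269, 0.963, 0.384], [0.0, 0.0, 0.0, 1.0]]
```

View pics/w1.png

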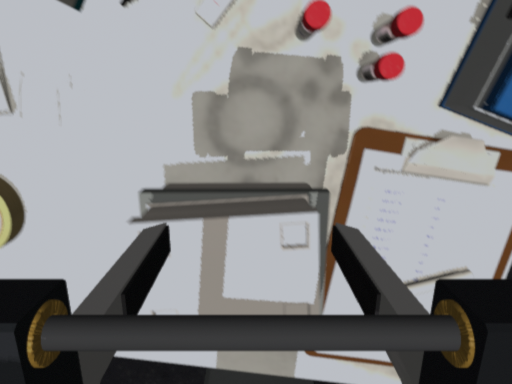

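The wrist view shows the lid's back edge nearly level, from (143,190) to (328,191). The upper box's top back edge runs from (132,220) to (318,210), a skew of about 3°.

```bash
python3 -c "
from h import *
s=robot.snapshot('wrist')
for p,z in(((143,190),.08),((328,191),.08),((132,220),.14),((318,209),.14)): print(p,(1e3*toLid(ray(s,p,z))).round(1))
im=cv2.resize(s['image'][175:265,110:345,::-1],None,fx=3.4,fy=3.4,interpolation=cv2.INTER_CUBIC);cv2.imwrite('pics/w1c.png',im)"
```

```text
(143, 190) [76.8 93.3]
(328, 191) [ 77.  -80.6]
(132, 220) [69.3 83.6]
(318, 209) [ 79.2 -59.6]
```

View pics/w1c.png

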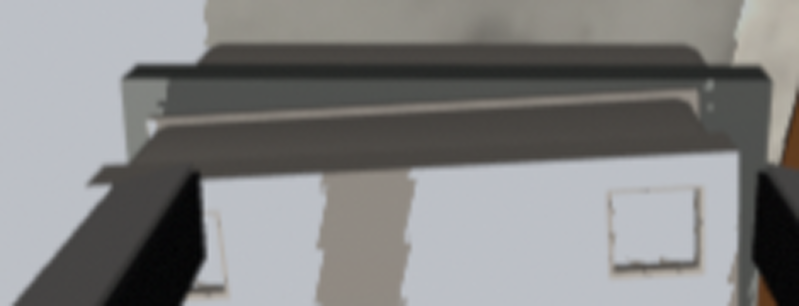

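```bash
python3 -c "
from h import *
s=robot.snapshot('wrist')
for p,z in(((122,79),.08),((772,79),.08),((738,151),.14),((200,178),.14),((148,121),.087),((700,91),.087)): print(p,(1e3*toLid(ray(s,crop(p,(110,175),3.4),z))).round(1))"
```

```text
(122, 79) [66.4 88.6]
(772, 79) [ 67.4 -92.1]
(738, 151) [ 68.4 -69.5]
(200, 178) [61.2 53. ]
(148, 121) [56.5 80.1]
(700, 91) [ 66.  -70.9]
```

Emit:
carry_out([
  [0,0,-0.5,-0.9,0],
  [0,0,-0.6,-0.9,0],
  [0,0,0,0,0],
  [0,2.5,0,0,0],
  [0,2.5,0,0,0],
  [0,2.5,0,0,0],
  [0,2.0,0,0,0],
  [0,1.3,0,0,0],
  [0,0,0,0,0],
  [0,0,0,0,0],
  [0,0,0,0,0],
])

```text
time: 3.85
tool_pos: [0.6206, 0.1505, 0.0994]
ee_rot: [3.039, 1.568, 0.11]
wrist_force: [-0.8, -0.3, -0.1]
width: 0.0938
```

```bash
python3 -c "
from h import *
state()"
```

```text
t 3.85 tcp [0.6206 0.1505 0.0994] lid [97.6 -3.2] F [-0.8 -0.3 -0.1] w 0.0938
```

Emit:
carry_out([
  [0,0,0,0.5,0],
  [0,0,0,0.5,0],
  [0,0,0,0.3,0],
  [0,0,0,0.2,0],
  [0,0,0,0.2,0],
  [0,0,0,0.2,0],
  [0,0,0,0.2,0],
  [0,0,0,0.2,0],
  [0,0,0,0.2,0],
  [0,0,0,0.2,0],
  [0,0,0,0.2,0],
  [0,0,0,0,0],
])

```text
time: 5.05
tool_pos: [0.5897, 0.1444, 0.097]
ee_rot: [-0.239, 1.567, 3.115]
wrist_force: [0.2, -0.2, -0.8]
width: 0.0936
```

```bash
python3 -c "
from h import *
state()
a=[robot.snapshot('top')['image'].astype(float) for _ in range(4)]
im=np.mean(a,0).astype('uint8')[180:280,250:360]
cv2.imwrite('pics/top2.png',cv2.resize(im[:,:,::-1],None,fx=6,fy=6,interpolation=cv2.INTER_CUBIC))"
```

```text
t 5.05 tcp [0.5897 0.1444 0.097 ] lid [66.2 -2.7] F [ 0.2 -0.2 -0.8] w 0.0936
```

View pics/top2.png

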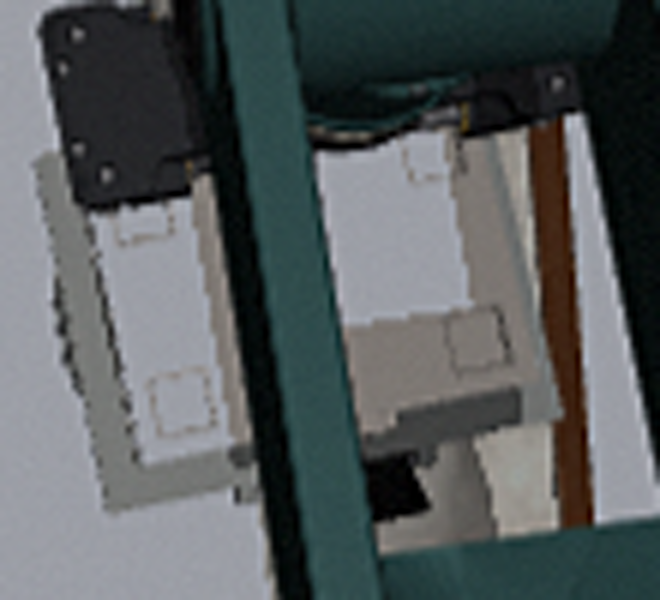

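Both front lid marks are visible, at (183,402) and (478,340). The box has squared up to about 12°. I'll work out the remaining offset.

```bash
python3 -c "
from h import *
s=robot.snapshot('top')
g=lambda *P:np.array([ray(s,crop(p,(250,180),6),.14) for p in P])
A=g((180,380),(472,300),(415,110),(127,190));print(np.linalg.norm(A[0]-A[1]),np.linalg.norm(A[2]-A[1]))
hx,hy=np.linalg.norm(A[2]-A[1])/2,np.linalg.norm(A[0]-A[1])/2
th,t,r=fit([(-hx,hy),(-hx,-hy)],g((183,402),(478,340)));print(np.degrees(th),t,(1e3*toLid(t)).round(1),r)
Lc=np.array([.5251,.1347]);print('rel same-cam',((t-Lc)*1e3).round(1))"
```

```text
0.11161867386638158 0.07303100585367268
12.30766086842832 [0.52593629 0.13624244] [2.1 2.9] [0.00041624 0.00041624]
rel same-cam [0.8 1.5]
```

Emit:
carry_out([
  [0,0,0,0.1,0],
  [0,0,0,0.1,0],
  [0,0,0,0,0],
])

```text
time: 5.6
tool_pos: [0.5892, 0.1441, 0.0973]
ee_rot: [-1.566, 1.571, 1.789]
wrist_force: [0.4, 0.7, -0.5]
width: 0.094
```

```bash
python3 -c "
from h import *
state()"
```

```text
t 5.6 tcp [0.5892 0.1441 0.0973] lid [65.6 -2.8] F [ 0.4  0.7 -0.5] w 0.094
```

Emit:
carry_out([
  [0,0,0,0.1,0],
  [0,0,0,0.1,0],
  [0,0,0,0.1,0],
])

```text
time: 5.9
tool_pos: [0.5868, 0.1434, 0.0976]
ee_rot: [3.036, 1.569, 0.107]
wrist_force: [2.8, 0.1, -2.1]
width: 0.0942
```

```bash
python3 -c "
from h import *
for _ in range(2):
  state(); robot.snapshot('wrist')
print(robot.get_obs()['wrist_torque'])"
```

```text
t 5.9 tcp [0.5868 0.1434 0.0976] lid [63.1 -3. ] F [ 2.8  0.1 -2.1] w 0.0942
t 5.95 tcp [0.5865 0.1433 0.0976] lid [62.8 -3. ] F [ 2.6  0.1 -0.9] w 0.0939
[ 0.08644681 -0.55198343 -0.02190238]
```

```bash
python3 -c "
from h import *
a=[robot.snapshot('scene')['image'].astype(float) for _ in range(3)]
im=np.mean(a,0).astype('uint8')[175:295,195:320]
cv2.imwrite('pics/scene2.png',cv2.resize(im[:,:,::-1],None,fx=5,fy=5,interpolation=cv2.INTER_CUBIC))"
```

```text
(no output)
```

View pics/scene2.png

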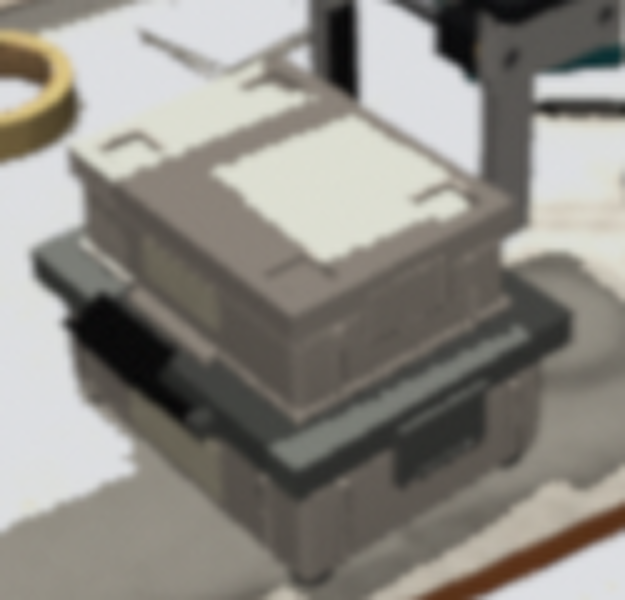

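```bash
cat >> h.py <<'E'
def proj(s,X):
    K,T=s['camera_matrix'],s['pose'];c=T[:3,:3].T@(np.array(X)-T[:3,3]);q=K@(c*[1,-1,-1]);return q[:2]/q[2]
def P3(c,yaw,u,v,z): a=np.radians(yaw);return [c[0]+np.cos(a)*u-np.sin(a)*v,c[1]+np.sin(a)*u+np.cos(a)*v,z]
E
python3 -c "
from h import *
s=robot.snapshot('scene')
f=lambda p:((p-np.array([195,175])+.5)*5-.5).round(0)
L=(.5237,.1305)
print('lid check',[f(proj(s,P3(L,11.9,*m,.08))) for m in((-.071,.091),(-.071,-.091),(.071,-.091))])
for z in(.14,.133):
  for d in((0,0),(.003,0),(.0,.003)):
    print(z,d,[f(proj(s,P3(L,11.9,a+d[0],b+d[1],z))) for a,b in((-.055,.075),(-.055,-.075),(.055,-.075))],'bottom',f(proj(s,P3(L,11.9,-.055+d[0],-.075+d[1],z-.052))))
"
```

```text
lid check [array([ 30., 250.]), array([295., 476.]), array([575., 316.])]
0.14 (0, 0) [array([ 69., 133.]), array([297., 306.]), array([521., 190.])] bottom [302. 418.]
0.14 (0.003, 0) [array([ 75., 131.]), array([303., 303.]), array([527., 188.])] bottom [308. 414.]
0.14 (0.0, 0.003) [array([ 65., 130.]), array([291., 302.]), array([516., 187.])] bottom [297. 414.]
0.133 (0, 0) [array([ 71., 148.]), array([297., 322.]), array([521., 205.])] bottom [302. 432.]
0.133 (0.003, 0) [array([ 77., 145.]), array([304., 318.]), array([527., 202.])] bottom [309. 429.]
0.133 (0.0, 0.003) [array([ 67., 145.]), array([292., 318.]), array([516., 202.])] bottom [297. 428.]
```

Emit:
carry_out([
  [0,0,0,0.1,0],
  [0,0,0,0.1,0],
  [0,0,0,0,0],
])

```text
time: 6.5
tool_pos: [0.5856, 0.1432, 0.0981]
ee_rot: [3.123, 1.567, 0.194]
wrist_force: [5.7, 1.9, -2.0]
width: 0.0941
```

```bash
python3 -c "
from h import *
state()"
```

```text
t 6.5 tcp [0.5856 0.1432 0.0981] lid [61.9 -2.9] F [ 5.7  1.9 -2. ] w 0.0941
```

Emit:
carry_out([
  [0,0,0,-0.5,0],
  [0,0,0,-1.5,0],
  [0,0,0,-0.8,0],
  [0,-2,0,0,0],
  [0.3,-3,0,0,0],
  [0.6,-3,0,0,0],
  [1,-2.5,0,0,0],
  [1,-0.5,0,2,0],
  [1,0,-0.3,4,0],
  [1,0,0,4,0],
  [1,0,0,4,0],
  [1,0,0,4,0],
  [1,0,0,3,0],
  [1,0,0,0,0],
])

```text
time: 7.9
tool_pos: [0.4027, 0.107, 0.2079]
ee_rot: [0.126, 1.57, -2.803]
wrist_force: [-0.0, 0.1, 0.3]
width: 0.0171
```

```bash
python3 -c "
from h import *
state()
ims=[]
for n in('scene','top'):
  a=[robot.snapshot(n)['image'].astype(float) for _ in range(3)]
  im=np.mean(a,0).astype('uint8')
  im=im[175:295,195:320] if n=='scene' else im[175:295,245:370]
  ims.append(cv2.resize(im[:,:,::-1],(400,384),interpolation=cv2.INTER_CUBIC))
cv2.imwrite('pics/both3.png',np.hstack(ims))"
```

```text
t 7.9 tcp [0.4027 0.107  0.2079] lid [-124.5    0.3] F [-0.   0.1  0.3] w 0.0171
```

View pics/both3.png

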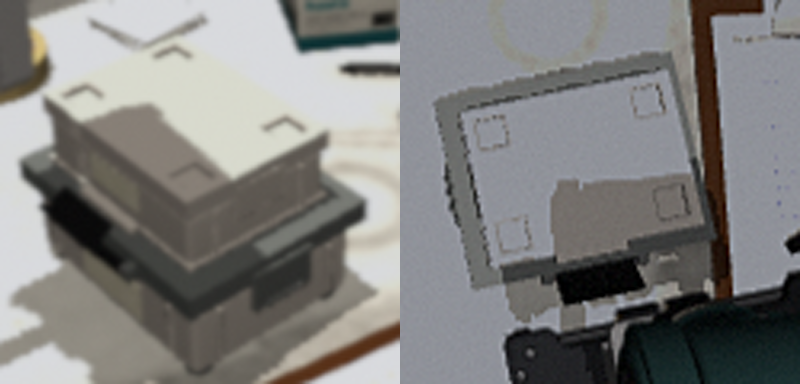

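The scene half shows the upper box sitting close on the lid. The top half shows lid corners at (435,103), (473,287), (715,238) and (672,53), with marks at (491,133), (648,100), (672,201) and (513,234).

```bash
python3 -c "
from h import *
s=robot.snapshot('top')
g=lambda z,*P:np.array([ray(s,crop((p[0]-400,p[1]),(245,175),3.2),z) for p in P])
m=np.array([(-1,1),(-1,-1),(1,-1),(1,1)])
a=fit(m*[.071,.091],g(.08,(473,287),(715,238),(672,53),(435,103)))
for z in(.133,.14):
  b=fit(m*[.0365,.0558],g(z,(513,234),(672,201),(648,100),(491,133)))
  r=a[0];d=b[1]-a[1];print(z,np.degrees(a[0]),a[1],np.degrees(b[0]),((np.cos(r)*d[0]+np.sin(r)*d[1])*1e3,(-np.sin(r)*d[0]+np.cos(r)*d[1])*1e3),a[2],b[2])
print((1e3*toLid(a[1])))
s=robot.snapshot('scene');f=lambda p:((p-np.array([195,175])+.5)*3.2-.5).round(0)
L=(.5237,.1305)
print([f(proj(s,P3(L,11.9,*q,.08))) for q in m*[.071,.091]])
for z in(.14,.133): print(z,[f(proj(s,P3(L,11.9,*q,z))) for q in m*[.055,.075]])"
```

```text
0.133 12.138753464649323 [0.52414622 0.13419798] 12.350332325129015 (np.float64(-1.2269345989285827), np.float64(1.0786314119606502)) [0.00237731 0.00151344 0.00110796 0.0025348 ] [0.00105286 0.00082418 0.00086036 0.00110743]
0.14 12.138753464649323 [0.52414622 0.13419798] 12.350332325129001 (np.float64(-1.4759717879394836), np.float64(1.9592785920253957)) [0.00237731 0.00151344 0.00110796 0.0025348 ] [0.00120282 0.00084633 0.0009083  0.00116423]
[-0.09262488  1.24568299]
[array([ 19., 160.]), array([189., 305.]), array([368., 202.]), array([188.,  83.])]
0.14 [array([44., 85.]), array([190., 196.]), array([333., 122.]), array([181.,  27.])]
0.133 [array([45., 94.]), array([190., 206.]), array([333., 131.]), array([182.,  36.])]
```

Emit:
carry_out([
  [1,2,0,0,0],
  [1,3,0,0,0],
  [1,3,0,0,0],
  [1,3,0,0,0],
  [1,1.9,0,0,0],
  [1,0,0,0,0],
  [1,0,0,-0.5,0],
  [1,0,0,-0.5,0],
  [1,0,0,-0.3,0],
  [1,0,0,-0.3,0],
  [1,0,0,-0.3,0],
  [1,0,0,-0.3,0],
  [1,0,0,-0.3,0],
  [1,0,0,-0.3,0],
  [1,0,0,0,0],
])

```text
time: 9.8
tool_pos: [0.4339, 0.1134, 0.0784]
ee_rot: [3.071, 1.57, 0.142]
wrist_force: [-0.4, -0.7, 0.8]
width: 0.0007
```

```bash
python3 -c "
from h import *
state()"
```

```text
t 9.8 tcp [0.4339 0.1134 0.0784] lid [-92.7   0. ] F [-0.4 -0.7  0.8] w 0.0007
```

Emit:
carry_out([
  [1,0,0,-0.2,0],
  [1,0,0,-0.2,0],
  [1,0,0,-0.1,0],
  [1,0,0,0,0],
  [1,0,0,0,0],
])

```text
time: 10.3
tool_pos: [0.4376, 0.1143, 0.0784]
ee_rot: [0.094, 1.57, -2.835]
wrist_force: [-3.9, -1.0, 2.7]
width: 0.0008
```

```bash
python3 -c "
from h import *
state()"
```

```text
t 10.3 tcp [0.4376 0.1143 0.0784] lid [-88.9   0. ] F [-3.9 -1.   2.7] w 0.0008
```

Emit:
carry_out([
  [1,0,0,-0.1,0],
  [1,0,0,-0.1,0],
  [1,0,0,0,0],
  [1,0,0,0,0],
])

```text
time: 10.7
tool_pos: [0.4377, 0.1143, 0.0784]
ee_rot: [0.036, 1.565, -2.893]
wrist_force: [-9.6, -1.4, 6.6]
width: 0.0002
```

```bash
python3 -c "
from h import *
state()
ims=[]
for n in('scene','wrist'):
  a=[robot.snapshot(n)['image'].astype(float) for _ in range(3)]
  im=np.mean(a,0).astype('uint8')
  im=im[190:270,195:275] if n=='scene' else im
  ims.append(cv2.resize(im[:,:,::-1],(400,400),interpolation=cv2.INTER_CUBIC))
cv2.imwrite('pics/both4.png',np.hstack(ims))"
```

```text
t 10.7 tcp [0.4377 0.1143 0.0784] lid [-88.8   0. ] F [-9.6 -1.4  6.6] w 0.0002
```

View pics/both4.png

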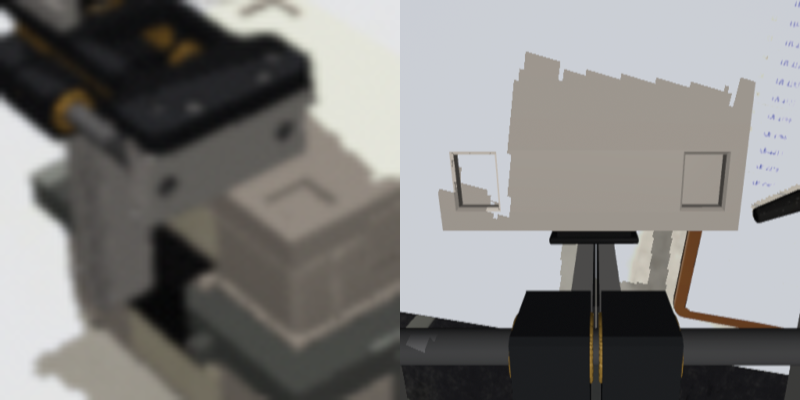

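```bash
python3 -c "
from h import *
s=robot.snapshot('wrist')
for p,z in(((550-400,232),.096),((555-400,243),.096),((634-400,243),.096),((443-400,230),.133),((739-400,230),.133)):
  q=(p[0]*1.28,p[1]*.96);print(p,(1e3*toLid(ray(s,q,z))).round(1))"
```

```text
(150, 232) [-73.2  29.8]
(155, 243) [-79.   26.7]
(234, 243) [-79.  -25.8]
(43, 230) [-57.9  77. ]
(339, 230) [-57.9 -72.8]
```

Emit:
carry_out([
  [1,0,0,0.3,0],
  [1,0,0,1,0],
  [1,0,0,2,0],
  [1,0,0,2,0],
  [1,-2,0,2,0],
  [1,-4,0,2,0],
  [1,-4,0,0,0],
  [1,0,0,0,0],
])

```text
time: 11.85
tool_pos: [0.3523, 0.0955, 0.1847]
ee_rot: [3.04, 1.556, 0.112]
wrist_force: [0.6, 0.2, 1.0]
width: 0.0006
```

```bash
python3 -c "
from h import *
state()
ims=[]
for n in('scene','wrist','top'):
  a=[robot.snapshot(n)['image'].astype(float) for _ in range(3)]
  im=np.mean(a,0).astype('uint8')
  im={'scene':im[195:285,195:285],'wrist':im,'top':im[185:275,260:350]}[n]
  ims.append(cv2.resize(im[:,:,::-1],(400,300) if n=='wrist' else (300,300),interpolation=cv2.INTER_CUBIC))
c=np.zeros((600,700,3),'uint8');c[:300,:300]=ims[0];c[:300,300:]=ims[1];c[300:,:300]=ims[2];cv2.imwrite('pics/both5.png',c)"
```

```text
t 11.85 tcp [0.3523 0.0955 0.1847] lid [-176.2   -0.3] F [0.6 0.2 1. ] w 0.0006
```

View pics/both5.png

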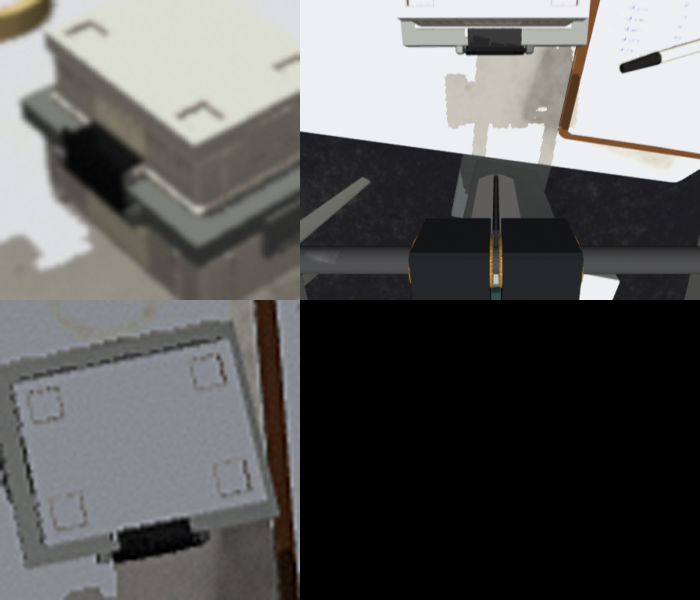

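The final view shows the latch plate upright against the upper box's front, with its lip over the keeper. The box is square on the lid and the arm is well clear, so I'm handing in.

```bash
python3 -c "
from bench import robot
print(robot.close_job())"
```

```text
the job is handed in; nothing more can be done
None
```

I pushed the upper box square and into the lid's recesses, swung the latch home, and handed the job in about 12 s into the 58 s allowed. The hand-in reports no verdict, so success is judged only from the checks below.

**Seating the box:** With the gripper open, both fingers pushed on the back wall. This turned the box about 3.5° into line and slid it about 13 mm forward until its feet dropped and met the recess walls.
- **Skew and offset:** The top camera put the box about 0.2° out of parallel with the lid and 1.2 mm and 1.1 mm off the middle.
- **Height:** The scene camera image matched the seated height (top at 133 mm) rather than the unseated one (140 mm).
- **Push force:** The force rose to about 6 N over the last millimetre of the push.

**Closing the latch:** With the fingers shut, I pushed the latch in from outside until it stopped hard at about 10 N. Its free edge then measured 79 mm in front of the lid centre, which is the home position. After the arm backed off, the last pictures showed it upright over the keeper.

**Disagreements:** The top, scene and wrist cameras differed by up to about 4 mm on where the lid stood, so I judged positions relative to the lid. The tool also felt about 6.6 N upwards during the latch push, which I put down to friction as the plate rose.

**Not measured:** I did not measure the vials or the tape roll again at the end. The arm kept clear of them throughout.

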